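Load two centrifuge carriers evenly

TASK

Load the two centrifuge carriers evenly, dealing round: first lay one black rubber cushion flat in the middle of each carrier, and only when both have theirs stand one of the two tall wide-bored adapters upright and centred on the cushion in each. Leave the short, narrow-bored spare adapter and the amber jar where they stand.

Things in the scene. Friction and masses are not known exactly. Their poses are not given: they have to be found in the camera images.
- carrier_a_seat (a point): Fixed metal carrier: plate 110 (x) by 120 (y) by 8 mm with an upright cheek, 10 mm thick, 70 mm long, to 45 mm above the bench, along both y edges (100 mm apart inside). Both x ends are open: fingers go in towards these. A flat grey 60 mm circle marks the seat. One of two alike. This point: middle of the plate's top, 8 mm above the bench; x to an open end, y to a cheek, z up.
- carrier_b_seat (a point): Fixed metal carrier: plate 110 (x) by 120 (y) by 8 mm with an upright cheek, 10 mm thick, 70 mm long, to 45 mm above the bench, along both y edges (100 mm apart inside). Both x ends are open: fingers go in towards these. A flat grey 60 mm circle marks the seat. One of two alike. This point: middle of the plate's top, 8 mm above the bench; x to an open end, y to a cheek, z up.
- cushion_a_center (a point): Black rubber cushion: a flat solid disc 54 mm in diameter and 12 mm thick, lying flat loose on the bench. One of two alike, interchangeable; 25 to 50 g. This point is its centre, 6 mm above its underside; z along the axis, up.
- cushion_b_center (a point): Black rubber cushion: a flat solid disc 54 mm in diameter and 12 mm thick, lying flat loose on the bench. One of two alike, interchangeable; 25 to 50 g. This point is its centre, 6 mm above its underside; z along the axis, up.
- adapter_a_center (a point): Grey plastic tube adapter: a round upright pot 48 mm in diameter and 50 mm tall with a 30 mm wide bore open at the top, standing upright loose on the bench. One of two alike, interchangeable; 60 to 110 g. This point is its centre, on the axis 25 mm above its underside; z along the axis, up.
- adapter_b_center (a point): Grey plastic tube adapter: a round upright pot 48 mm in diameter and 50 mm tall with a 30 mm wide bore open at the top, standing upright loose on the bench. One of two alike, interchangeable; 60 to 110 g. This point is its centre, on the axis 25 mm above its underside; z along the axis, up.
- spare_center (a point): Odd spare adapter, not to be used: the same grey plastic and 48 mm in diameter, but only 30 mm tall and with a narrow 16 mm bore, loose on the bench. This point is its centre, 15 mm above its underside.
- jar_center (a point): Amber glass jar with a white cap, about 42 mm in diameter and 58 mm tall, standing loose on the bench, not to be disturbed. This point is its centre, 29 mm above its underside.
Things that resemble listed ones, but are neither listed nor needed, are in the scene too. What is shaped like the part that bears cushion_a_center but turquoise is not meant. What is shaped like the part that bears cushion_b_center but white is not meant.

How it is judged:
By the outcome, as a careful person would: the job done as asked, in the order asked, and still so for the second after the job is handed in, with the robot touching nothing.
It also fails if it takes over 109 s, if anything falls off the work surface, if the arm or the gripper's body presses on something with over 40 N, if the wrist force passes 120 N, or if a joint passes its speed limit or range.

ROBOT

A 6-joint arm with a two-finger parallel gripper is mounted at the origin on the work surface. World frame = base frame: x ahead of the robot, y to its left, z up, the work surface at z = 0. Lengths are in mm, angles in rad, forces in N, time in s.
With the tool pointing down it reaches from about 275 to 750 mm from the base axis. Payload 10.2 kg.
Tool frame: the origin (TCP) lies at the very end of the fingers, on their centre line; the grasp point (between the pads) lies 19 mm behind it (ctrl.grip_depth is the distance from the TCP to the grasp point, in mm); z points along the fingers, x is the direction in which the jaws open and shut, and the axes are right-handed (so a half turn about z gives the same grasp; the last joint's range is limited). The gripper opens to 85 mm and grips with 20 to 120 N. Pads are 22 mm wide; open, the fingers measure 114 mm over their backs; the gripper's body (76 mm by 85 mm) begins 54 mm behind the grasp point. The pads swing forward as they close: fully open they stand 13 mm farther back than shut.
Start: joints at [0.966, 0.313, 1.498, -0, 1.331, -0.223], TCP at [195.623, 487.199, 231.294] pointing down, gripper open.
Joint ranges: [-2.94, 2.94], [-0.97, 2.17], [0.19, 2.56], [-1.23, 4.37], [0.02, 3.11], [-2.88, 2.88]. Speed limits (rad/s): [2.39, 2.39, 3.01, 3.14, 3.14, 3.14].

INTERFACE

Orientations are given as a unit quaternion [w, x, y, z].
In Python, from rig import ctrl gives the robot as it stands.
- The arm moves only by the tool play_rows, never from a script. Its argument "motion" is a list of rows, each a list of 2 entries, a list of its own where there are three numbers: the shift along the tool's x, y, z in mm, then the turn, a rotation vector about the tool's x, y, z in degrees. A call has 1 to 20 rows; each row shifts and turns the commanded pose from where the row before left it, along the tool's axes as they then stand; what a row does not reach is not made up. A row lasts 1/12 s, in which the tool goes at most 41.7 mm and 7.16 degrees, less where a joint would pass 70% of its speed; a pose out of reach is approached as far as the arm can. A call with a gripper value outside its range is refused whole. "fingers" is the finger opening in mm, from 0 to 85.4, set as the call begins (left out, the last holds). The fingers move at their own pace and stop on an object; "squeeze" is the grip in N (left out, the last holds). Time passes only in rows, so rows that do not move let the fingers close. It gives the time, the measured TCP pose, the force and the opening at its end, in the units of the state.
- ctrl.sense(): the state, without advancing time (a new reading comes with each control period).
- ctrl.capture(name): name is "scene" or "top"; returns the picture (480x640x3 uint8, red, green, blue); there is no depth.
- ctrl.get_calibration(name): a dict with "K" (3x3 intrinsics, pixels), "R" (3x3) and "t" (3): a world point X has camera coordinates R X + t. Camera axes: x right, y down, z forward; pixel columns grow to the right and rows downward; lengths in mm; the calibration is good to about 2 mm. A picture is of the moment at which its call begins. get_calibration takes no time and is no camera call.
- ctrl.finish_job(): hands the job in, once; it reports no verdict.
Trained networks look in the newest picture that a camera, given by its name, has taken for a name from the list of things; names that differ only in an ending like _2 or _b are one class to them, and where a whole thing is asked for, a point or a joint stands for the part that bears it (a point fixed in the world has none). Each returns a list of dicts, best first, with "p" (0 to 1); they miss things now and then, are a little off and sometimes report something else, mostly with a low value. They report only what shows in the picture. A call takes as long as a camera call. They do not tell look-alikes from the thing itself.
- ctrl.spot_in(camera, name): "position" ([column, row] as shares, 0 to 1, of the picture: columns of its width, rows of its height, amid what is visible of it).
The state is a dict: "time_s": time; "joints": joint angles; "dq": joint speeds; "tau": joint torques, N m; "eef_pos": TCP position; "ee_rot": TCP orientation; "force": force on the tool from outside, world axes, zero at the start; "wrist_torque": the same for the moment, N m; "grip_width": opening from 0.0 (shut) to 1.0 (fully open).
Only numpy, scipy, OpenCV 4.12 (cv2) and the standard library are available. Lean on these libraries where they do the work, as an engineer would, in place of code of your own. Each camera call takes 0.05 s, during which the arm holds its last target. There are 200 camera calls.

## Working session

There is one attempt and no reset: what is moved stays moved. The work goes in short steps, Python scripts to look and compute and a tool call to move; the robot and the scene stay as the last step left them, time stands still between calls to the robot, and variables do not carry over. Pictures are saved under pics/ and viewed, about 12 in all and at most 16, crops included, and the job is handed in when it is done.

Besides the shell and the picture viewer there is one more tool, called after "Request:" as name(argument=value, ...), one argument or row to a line, values as JSON. play_rows: Moves the arm, as the interface text tells. Its arguments: {"type":"object","properties":{"motion":{"type":"array"},"fingers":{"type":"number"},"squeeze":{"type":"number"}},"required":["motion"]}

```bash
mkdir -p pics; ls
python3 - <<'E'
from rig import ctrl
import cv2
for n in("scene","top"):
    im=ctrl.capture(n); cv2.imwrite(f"pics/{n}0.png",im[:,:,::-1])
    c=ctrl.get_calibration(n); print(n,c["K"],c["R"],c["t"])
    for t in("cushion_a_center","adapter_a_center","spare_center","jar_center","carrier_a_seat"):
        try: print(t,[(round(d["p"],2),round(d["position"][0]*640),round(d["position"][1]*480)) for d in ctrl.spot_in(n,t)])
        except Exception as e: print(t,e)
print(ctrl.sense())
E
```

```text
pics
scene [[528.47905668   0.         320.0645555 ]
 [  0.         528.47905668 232.9152393 ]
 [  0.           0.           1.        ]] [[ 0.79854524  0.60190988  0.00547747]
 [ 0.5063624  -0.66680802 -0.54677618]
 [-0.32545756  0.4393991  -0.8372609 ]] [-396.33621767 -226.05626975 1448.83864213]
cushion_a_center [(0.63, 405, 202), (0.62, 378, 227)]
adapter_a_center [(0.59, 304, 226), (0.37, 229, 279)]
spare_center [(0.68, 200, 370)]
jar_center [(0.73, 405, 204)]
carrier_a_seat [(0.58, 306, 325)]
top [[605.53289768   0.         316.00319004]
 [  0.         605.53289768 230.56793361]
 [  0.           0.           1.        ]] [[-0.00168351 -0.99995547  0.00928588]
 [-0.99824756  0.0011312  -0.05916526]
 [ 0.05915212 -0.00936922 -0.99820501]] [   7.98108682  502.97476082 1197.03562825]
cushion_a_center [(0.93, 261, 195), (0.84, 212, 186)]
adapter_a_center [(0.78, 318, 254)]
spare_center [(0.68, 518, 235)]
jar_center [(0.86, 203, 278)]
carrier_a_seat [(0.8, 416, 186)]
{'time_s': 0.6, 'joints': array([ 9.65563042e-01,  3.12866051e-01,  1.49774266e+00,  9.63533847e-06,
        1.33100161e+00, -2.23406170e-01]), 'dq': array([-0.00032797,  0.00179957, -0.00184297, -0.0003546 ,  0.00017357,
       -0.00019527]), 'tau': array([-2.46925279e-03, -4.12026966e+01, -2.59838462e+01, -2.63376669e-04,
        5.41577301e-04,  3.90132845e-05]), 'eef_pos': array([195.62925386, 487.17810251, 231.29547837]), 'ee_rot': array([-1.15845678e-06,  8.28437913e-01,  5.60080909e-01, -9.92828498e-06]), 'force': array([ 0.25142966, -0.47374909,  1.01002623]), 'wrist_torque': array([-0.02347375,  0.03053293, -0.00998615]), 'grip_width': 1.0014080051169254}
```

View pics/top0.png

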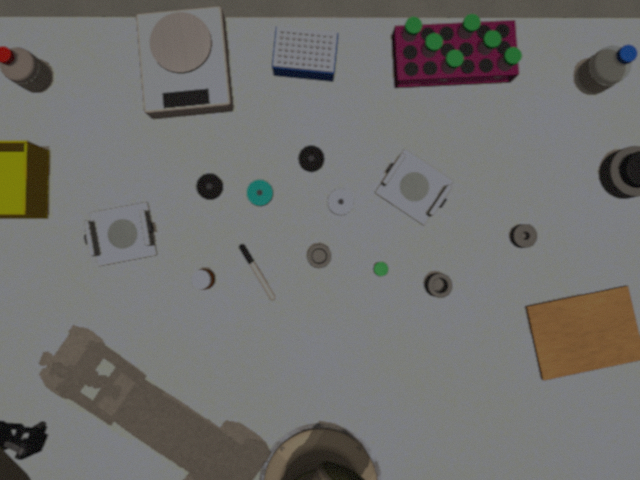

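View pics/scene0.png

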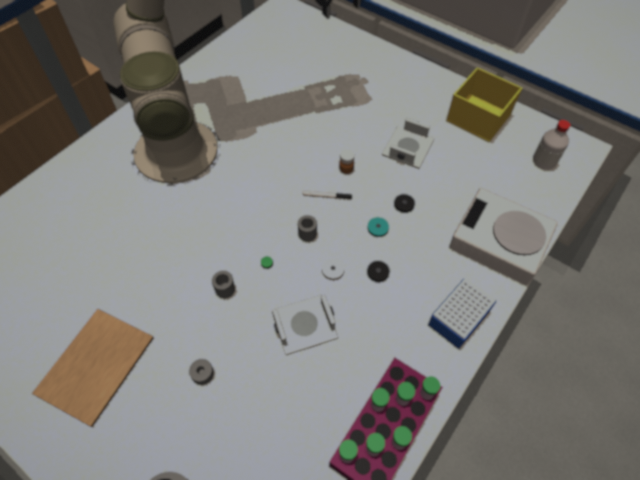

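The top picture shows:
- Black cushions at (210,186) and (311,158). The look-alikes are turquoise at (260,192) and white at (341,201).
- Tall wide-bored adapters at (319,255) and (438,285). The short narrow-bored spare is at (523,236), and the jar at (203,278).
- Carriers at (122,234) and (414,187).

Next is a close crop to check these and measure them.

```bash
cat > h.py <<'E'
import numpy as np, cv2
from rig import ctrl
def ray(cam,uv,z):
    c=ctrl.get_calibration(cam);K,R,t=(np.array(c[k]) for k in "KRt")
    d=R.T@np.linalg.solve(K,[uv[0],uv[1],1]);o=-R.T@t
    return o+d*(z-o[2])/d[2]
def proj(cam,X):
    c=ctrl.get_calibration(cam);p=np.array(c["K"])@(np.array(c["R"])@X+c["t"]);return p[:2]/p[2]
def crop(im,u,v,h,s): return cv2.resize(im[v-h:v+h,u-h:u+h],None,fx=s,fy=s,interpolation=cv2.INTER_CUBIC)
E
python3 - <<'E'
from h import *
im=ctrl.capture("top"); C=ctrl.get_calibration("top"); print("cam",-np.array(C["R"]).T@C["t"])
L=[("cA",210,186),("cB",311,158),("aA",319,255),("aB",438,285),("sp",523,236),("car1",122,234),("car2",414,187)]
tiles=[]
for n,u,v in L[:2]+L[2:5]:
    c=crop(im,u,v,24,8); tiles.append(c)
    tiles[-1]=cv2.resize(c,(260,260))
tiles.append(np.zeros((260,260,3),np.uint8))
a=np.vstack([np.hstack(tiles[:3]),np.hstack(tiles[3:])])
cv2.imwrite("pics/c1.png",a[:,:,::-1])
b=np.hstack([cv2.resize(crop(im,u,v,44,4),(400,400)) for n,u,v in L[5:]]); cv2.imwrite("pics/c2.png",b[:,:,::-1])
g=cv2.cvtColor(im,cv2.COLOR_RGB2GRAY)
for n,u,v in L[:2]:
    w=g[v-24:v+24,u-24:u+24]; m=(w<85).astype(np.uint8)
    cs,_=cv2.findContours(m,0,1); c=max(cs,key=cv2.contourArea); (x,y),ax,an=cv2.fitEllipse(c)
    uv=(u-24+x,v-24+y); print(n,uv,ax,ray("top",uv,8))
for n,u,v in L[2:5]:
    for th in(100,120,140):
        w=g[v-24:v+24,u-24:u+24]; m=(w<th).astype(np.uint8)
        cs,_=cv2.findContours(m,0,1); c=max(cs,key=cv2.contourArea); (x,y),ax,an=cv2.fitEllipse(c)
        uv=(u-24+x,v-24+y); print(n,th,uv,ax,ray("top",uv,25))
for n,u,v in L[5:]:
    w=g[v-20:v+20,u-20:u+20]; th,m=cv2.threshold(cv2.GaussianBlur(w,(3,3),0),0,1,cv2.THRESH_BINARY_INV+cv2.THRESH_OTSU)
    k,lab,st,ce=cv2.connectedComponentsWithStats(m); l=lab[20,20]; m=(lab==l).astype(np.uint8)
    cs,_=cv2.findContours(m,0,1); c=max(cs,key=cv2.contourArea); (x,y),ax,an=cv2.fitEllipse(c)
    uv=(u-20+x,v-20+y); print(n,th,uv,ax,ray("top",uv,8))
E
```

```text
cam [ 431.29957024   18.62704861 1224.57148295]
cA (209.2177848815918, 186.12357711791992) (25.806665420532227, 26.165830612182617) [593.48972163 222.57767622   8.        ]
cB (310.86145401000977, 158.29749488830566) (25.209524154663086, 25.957365036010742) [650.14418737  17.38332499   8.        ]
aA 100 (318.4284362792969, 255.10288047790527) (23.39364242553711, 24.630685806274414) [453.71701764   2.64777349  25.        ]
aA 120 (318.49744606018066, 255.1176872253418) (26.053926467895508, 27.07122802734375) [453.68751444   2.51118659  25.        ]
aA 140 (318.5, 254.5) (55.622833251953125, 55.622833251953125) [454.90974571   2.5037737   25.        ]
aB 100 (437.18162727355957, 284.1777153015137) (25.04774284362793, 28.980304718017578) [ 395.89291951 -232.1403945    25.        ]
aB 120 (437.22133445739746, 284.0962505340576) (27.358409881591797, 31.392120361328125) [ 396.05333119 -232.22125547   25.        ]
aB 140 (437.5, 284.5) (55.622833251953125, 55.622833251953125) [ 395.25649246 -232.76267121   25.        ]
sp 100 (522.4950828552246, 235.4756736755371) (23.966304779052734, 27.916481018066406) [ 492.13548887 -403.53906885   25.        ]
sp 120 (522.6440296173096, 235.47259521484375) (26.121156692504883, 30.394214630126953) [ 492.14126307 -403.83655417   25.        ]
sp 140 (522.5, 235.5) (55.622833251953125, 55.622833251953125) [ 492.08700885 -403.54782246   25.        ]
car1 111.0 (121.92833518981934, 233.45389938354492) (28.622671127319336, 29.058961868286133) [498.03312344 396.57922255   8.        ]
car2 113.0 (413.902286529541, 186.1453914642334) (28.00389862060547, 28.542688369750977) [ 593.26065835 -191.15382727    8.        ]
```

View pics/c1.png

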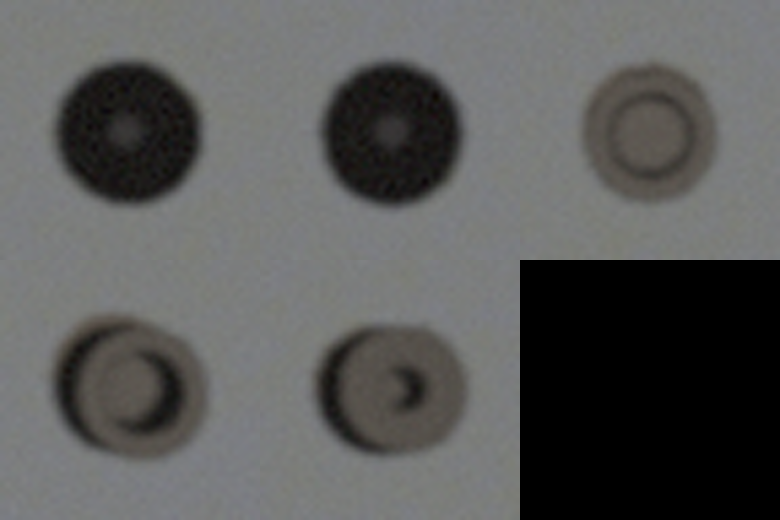

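View pics/c2.png

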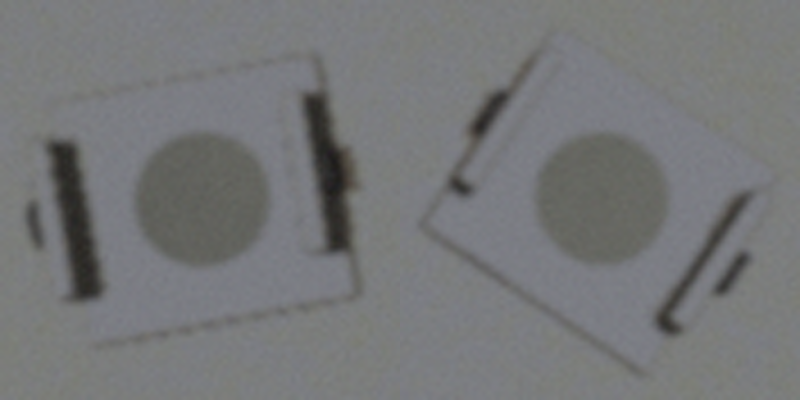

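The crops confirm it: two plain black discs, and two wide-bored adapters at tiles 3 and 4. Tile 5 is the narrow-bored spare. The carriers' x axes are at about +11° for carrier 1 (498,397) and about -33° for carrier 2 (593,-191). I'll turn to 11° and travel to the cushion at (593.5,222.6).

Request:
play_rows(
  motion=[
    [[0,0,0],[0,0,7.14]],
    [[0,0,0],[0,0,7.14]],
    [[0,0,0],[0,0,7.14]],
    [[0,0,0],[0,0,7.14]],
    [[0,0,0],[0,0,7.14]],
    [[0,0,0],[0,0,7.14]],
    [[0,0,0],[0,0,7.14]],
    [[0,0,0],[0,0,7.14]],
    [[28,28,0],[0,0,0]],
    [[28,28,0],[0,0,0]],
    [[28,28,0],[0,0,0]],
    [[28,28,0],[0,0,0]],
    [[28,28,0],[0,0,0]],
    [[28,28,0],[0,0,0]],
    [[28,28,0],[0,0,0]],
    [[28,28,0],[0,0,0]],
    [[28,28,0],[0,0,0]],
    [[28,28,0],[0,0,0]],
    [[28,28,0],[0,0,0]],
    [[28,26,0],[0,0,0]],
  ],
  fingers=68,
  squeeze=30,
)

```text
time_s: 2.32
eef_pos: [590.7, 221.8, 231.3]
ee_rot: [0.0, 0.995, 0.096, 0.0]
force: [1.2, 0.8, 0.5]
grip_width: 0.793
```

```bash
cat >> h.py <<'E'
def to(x,y,z,yaw):
    s=ctrl.sense();p=s["eef_pos"];w,a,b,c=s["ee_rot"];ps=2*np.arctan2(b,a)
    d=np.array([x,y,z])-p;t=np.radians(yaw)-ps;t=(t+np.pi)%(2*np.pi)-np.pi
    print("t",round(s["time_s"],2),"pos",p.round(1),"yaw",np.degrees(ps).round(1),"F",s["force"].round(1),"grip",round(s["grip_width"]*85.4,1),
     "\n tool shift (before turn)",np.round([d[0]*np.cos(ps)+d[1]*np.sin(ps),d[0]*np.sin(ps)-d[1]*np.cos(ps),-d[2]],1),"turn z",round(-np.degrees(t),1))
E
python3 -c "
from h import *
print(ctrl.grip_depth);to(593.5,222.6,5,11)"
```

```text
18.700000000000003
t 2.32 pos [590.7 221.8 231.3] yaw 11.0 F [1.2 0.8 0.5] grip 67.7 
 tool shift (before turn) [ 2.900e+00 -2.000e-01  2.263e+02] turn z -0.0
```

Request:
play_rows(
  motion=[
    [[3,0,30],[0,0,0]],
    [[0,0,38],[0,0,0]],
    [[0,0,38],[0,0,0]],
    [[0,0,38],[0,0,0]],
    [[0,0,35],[0,0,0]],
    [[0,0,21],[0,0,0]],
    [[0,0,0],[0,0,0]],
    [[0,0,0],[0,0,0]],
  ],
)

```text
time_s: 2.98
eef_pos: [592.0, 224.0, 31.2]
ee_rot: [0.0, 0.995, 0.096, -0.001]
force: [0.8, -0.4, 0.3]
grip_width: 0.798
```

Run:
```python
from h import *
to(593.5,222.6,5,11)
im=ctrl.capture("scene");u,v=map(int,proj("scene",np.array([593.5,222.6,20])))
im2=ctrl.capture("top");u2,v2=map(int,proj("top",np.array([593.5,222.6,20])))
cv2.imwrite("pics/g1.png",np.hstack([crop(im,u,v,40,5),crop(im2,u2,v2,40,5)])[:,:,::-1])
```

```text
t 2.98 pos [592.  224.   31.2] yaw 11.0 F [ 0.8 -0.4  0.3] grip 68.2 
 tool shift (before turn) [ 1.2  1.7 26.2] turn z 0.0
```

View pics/g1.png

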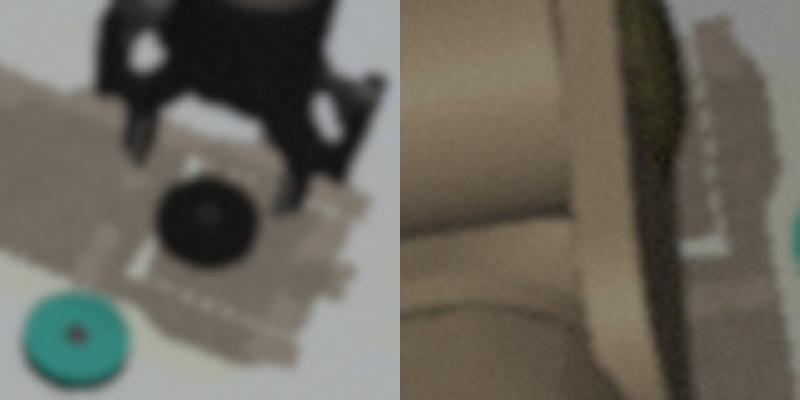

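The scene view (left) shows the fingers straddling the black cushion; the top view is blocked by the arm. I'll descend to about z=5.

Request:
play_rows(
  motion=[
    [[1.5,1.5,9],[0,0,0]],
    [[0,0,9],[0,0,0]],
    [[0,0,8],[0,0,0]],
    [[0,0,0],[0,0,0]],
    [[0,0,0],[0,0,0]],
  ],
)

```text
time_s: 3.5
eef_pos: [593.6, 222.8, 4.7]
ee_rot: [0.0, 0.995, 0.096, -0.001]
force: [0.0, -0.5, 0.1]
grip_width: 0.797
```

Request:
play_rows(
  motion=[
    [[0,0,0],[0,0,0]],
    [[0,0,0],[0,0,0]],
    [[0,0,0],[0,0,0]],
    [[0,0,0],[0,0,0]],
    [[0,0,0],[0,0,0]],
    [[0,0,0],[0,0,0]],
    [[0,0,0],[0,0,0]],
  ],
  fingers=48,
)

```text
time_s: 4.08
eef_pos: [594.2, 222.9, 6.1]
ee_rot: [-0.0, 0.995, 0.096, 0.001]
force: [-1.8, -0.1, 6.5]
grip_width: 0.604
```

Run:
```python
from h import *
to(593.5,222.6,5,11)
im=ctrl.capture("scene");u,v=map(int,proj("scene",np.array([593.5,222.6,20])))
cv2.imwrite("pics/g2.png",crop(im,u,v,32,12)[:,:,::-1])
```

```text
t 4.08 pos [594.2 222.9   6.1] yaw 11.0 F [-1.8 -0.1  6.5] grip 51.6 
 tool shift (before turn) [-0.8  0.2  1.1] turn z 0.0
```

View pics/g2.png

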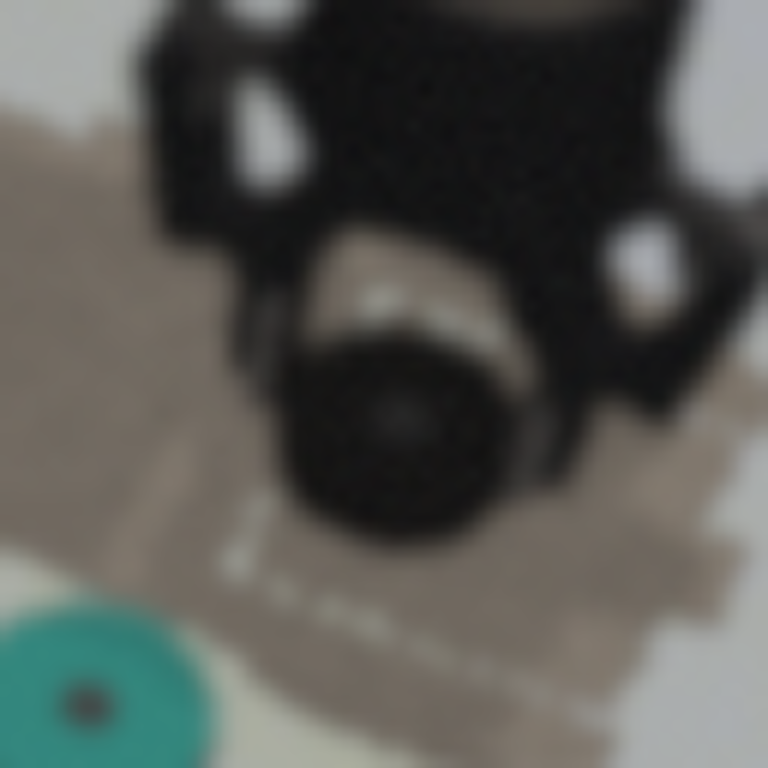

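The disc is seated between both fingers. Lifting.

Request:
play_rows(
  motion=[
    [[0,0,-10],[0,0,0]],
    [[0,0,-25],[0,0,0]],
    [[0,0,-35],[0,0,0]],
    [[0,0,-30],[0,0,0]],
    [[0,0,0],[0,0,0]],
    [[0,0,0],[0,0,0]],
  ],
  squeeze=30,
)

```text
time_s: 4.63
eef_pos: [594.6, 223.0, 107.3]
ee_rot: [-0.0, 0.995, 0.096, 0.002]
force: [-0.4, 0.2, -1.3]
grip_width: 0.605
```

Run:
```python
from h import *
to(498,396.6,80,11)
im=ctrl.capture("scene");u,v=map(int,proj("scene",np.array([593.5,222.6,105])))
cv2.imwrite("pics/g3.png",crop(im,u,v,40,10)[:600,:,::-1])
```

```text
t 4.63 pos [594.6 223.  107.3] yaw 11.0 F [-0.4  0.2 -1.3] grip 51.7 
 tool shift (before turn) [ -61.7 -188.8   27.3] turn z 0.0
```

View pics/g3.png

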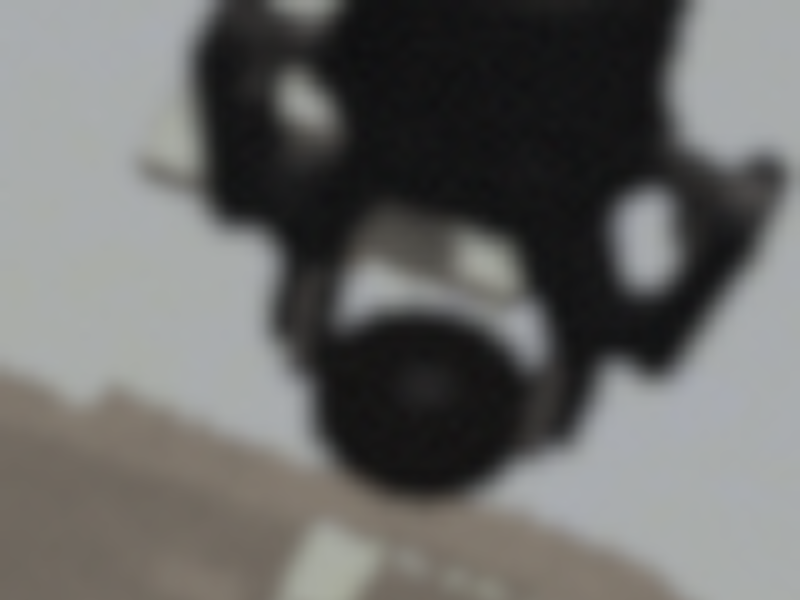

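Request:
play_rows(
  motion=[
    [[-4,-12,0],[0,0,0]],
    [[-9,-27,0],[0,0,0]],
    [[-9,-28,0],[0,0,0]],
    [[-9,-28,0],[0,0,0]],
    [[-9,-28,0],[0,0,0]],
    [[-9,-28,0],[0,0,0]],
    [[-8,-25,0],[0,0,0]],
    [[-4,-13,0],[0,0,0]],
    [[0,0,0],[0,0,0]],
    [[0,0,15],[0,0,0]],
    [[0,0,20],[0,0,0]],
    [[0,0,15],[0,0,0]],
    [[0,0,0],[0,0,0]],
    [[0,0,0],[0,0,0]],
  ],
)

```text
time_s: 5.85
eef_pos: [498.1, 395.8, 54.6]
ee_rot: [0.0, 0.995, 0.095, -0.001]
force: [-0.1, -0.7, -0.2]
grip_width: 0.602
```

Run:
```python
from h import *
to(498.5,396.8,15,11)
im=ctrl.capture("scene");u,v=map(int,proj("scene",np.array([498,396.6,30])))
cv2.imwrite("pics/g4.png",crop(im,u,v,48,10)[100:700,:800,::-1])
```

```text
t 5.85 pos [498.1 395.8  54.6] yaw 11.0 F [-0.1 -0.7 -0.2] grip 51.4 
 tool shift (before turn) [ 0.6 -0.9 39.6] turn z -0.0
```

View pics/g4.png

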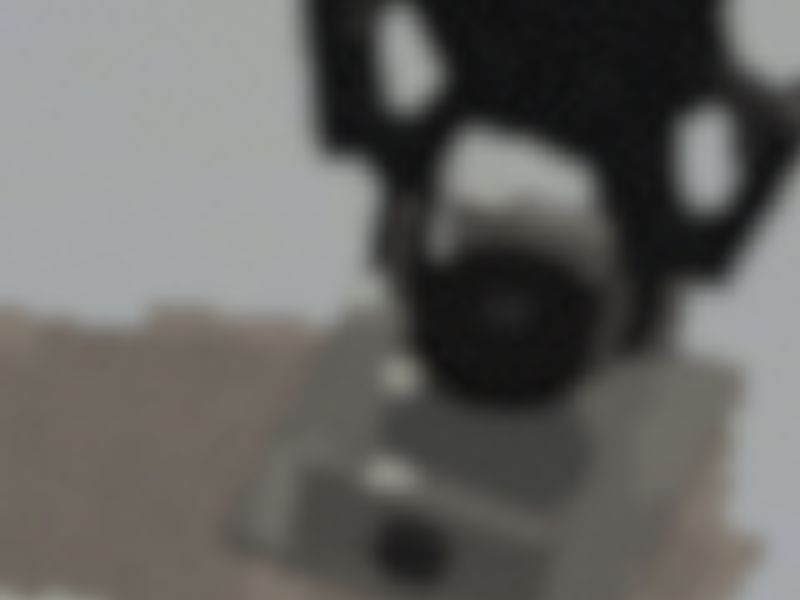

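The cushion is above the seat and between the cheeks, so I'll lower it.

Request:
play_rows(
  motion=[
    [[0.5,-1,15],[0,0,0]],
    [[0,0,14],[0,0,0]],
    [[0,0,7],[0,0,0]],
    [[0,0,3],[0,0,0]],
    [[0,0,0],[0,0,0]],
    [[0,0,0],[0,0,0]],
  ],
)

```text
time_s: 6.4
eef_pos: [498.8, 398.0, 17.3]
ee_rot: [-0.0, 0.995, 0.096, 0.001]
force: [-0.2, -0.0, -0.6]
grip_width: 0.604
```

Request:
play_rows(
  motion=[
    [[0,1,2],[0,0,0]],
    [[0,0,1],[0,0,0]],
    [[0,0,0],[0,0,0]],
    [[0,0,0],[0,0,0]],
  ],
)

```text
time_s: 6.73
eef_pos: [498.9, 396.9, 14.1]
ee_rot: [-0.0, 0.995, 0.096, 0.001]
force: [0.1, -1.8, 5.0]
grip_width: 0.602
```

Contact at 5 N. Open to 68 (backs about 97 mm) and lift.

Request:
play_rows(
  motion=[
    [[0,0,0],[0,0,0]],
    [[0,0,0],[0,0,0]],
    [[0,0,0],[0,0,0]],
    [[0,0,0],[0,0,0]],
    [[0,0,0],[0,0,0]],
    [[0,0,0],[0,0,0]],
    [[0,0,-15],[0,0,0]],
    [[0,0,-30],[0,0,0]],
    [[0,0,-35],[0,0,0]],
    [[0,0,-35],[0,0,0]],
    [[0,0,0],[0,0,0]],
  ],
  fingers=68,
)

```text
time_s: 7.65
eef_pos: [500.9, 398.3, 135.8]
ee_rot: [-0.002, 0.995, 0.096, 0.005]
force: [1.0, -0.4, 2.1]
grip_width: 0.795
```

Run:
```python
from h import *
to(650.8,17.6,110,11)
im=ctrl.capture("scene");u,v=map(int,proj("scene",np.array([498,396.6,10])))
cv2.imwrite("pics/g5.png",crop(im,u,v,30,16)[:,:,::-1])
```

```text
t 7.65 pos [500.9 398.3 135.8] yaw 11.0 F [ 1.  -0.4  2.1] grip 67.9 
 tool shift (before turn) [ 74.4 402.4  25.8] turn z 0.0
```

View pics/g5.png

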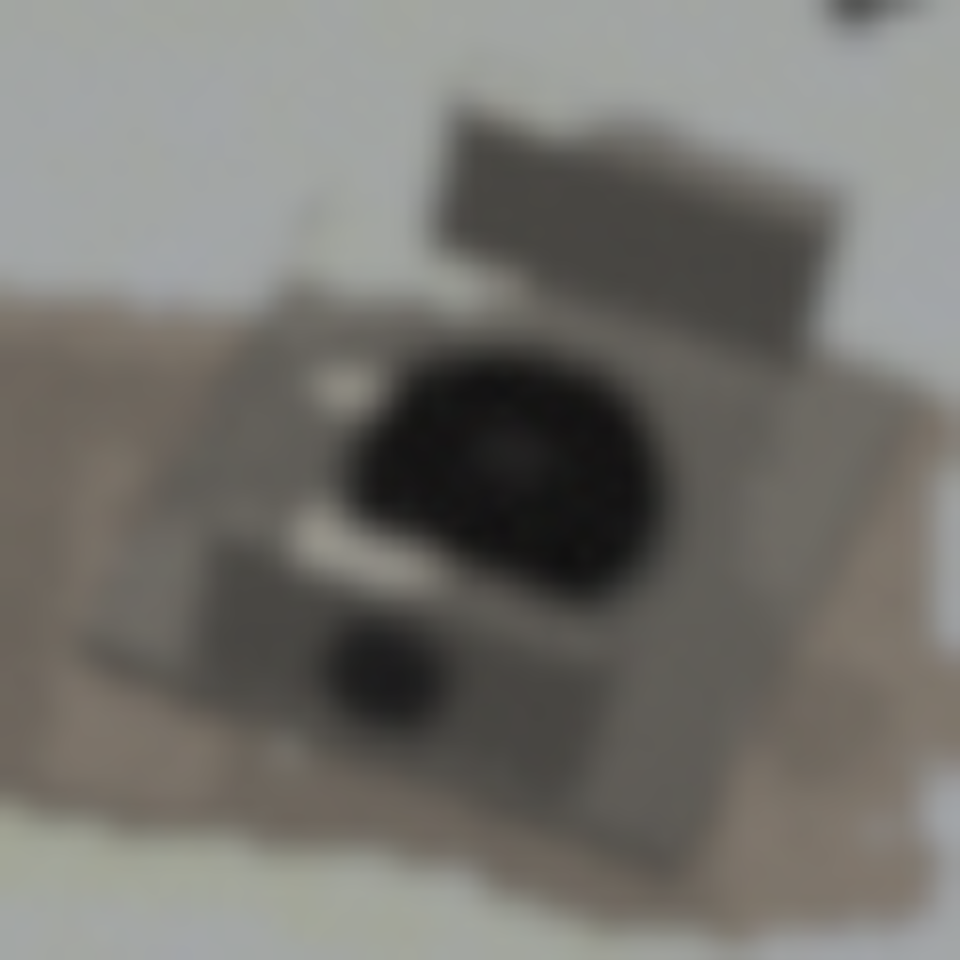

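The cushion lies flat on carrier 1's seat (9 pictures so far). Now for the second cushion.

Request:
play_rows(
  motion=[
    [[2,12,0],[0,0,0]],
    [[4,22,0],[0,0,0]],
    [[5,28,0],[0,0,0]],
    [[5,28,0],[0,0,0]],
    [[5,28,0],[0,0,0]],
    [[5,28,0],[0,0,0]],
    [[5,28,0],[0,0,0]],
    [[5,28,0],[0,0,0]],
    [[5,28,0],[0,0,0]],
    [[5,28,0],[0,0,0]],
    [[5,28,0],[0,0,0]],
    [[5,28,0],[0,0,0]],
    [[5,28,0],[0,0,0]],
    [[5,28,0],[0,0,0]],
    [[5,20,0],[0,0,0]],
    [[4,12,0],[0,0,0]],
  ],
)

```text
time_s: 9.03
eef_pos: [648.5, 13.4, 126.3]
ee_rot: [-0.0, 0.996, 0.095, -0.002]
force: [-0.1, -0.5, 0.4]
grip_width: 0.792
```

Request:
play_rows(
  motion=[
    [[0,0,0],[0,0,5]],
    [[0,0,0],[0,0,7]],
    [[0,0,0],[0,0,7]],
    [[0,0,0],[0,0,7]],
    [[0,0,0],[0,0,7]],
    [[0,0,0],[0,0,7]],
    [[0,0,0],[0,0,4]],
    [[0,0,0],[0,0,0]],
    [[0,0,0],[0,0,0]],
  ],
)

```text
time_s: 9.78
eef_pos: [648.3, 16.6, 127.3]
ee_rot: [0.0, 0.959, -0.283, -0.001]
force: [0.0, 0.1, 0.5]
grip_width: 0.798
```

```bash
python3 -c "
from h import *
to(650.8,17.6,5.5,-33)"
```

```text
t 9.78 pos [648.3  16.6 127.3] yaw -32.8 F [0.  0.1 0.5] grip 68.1 
 tool shift (before turn) [  1.5  -2.2 121.8] turn z 0.2
```

Request:
play_rows(
  motion=[
    [[1.5,-2,20],[0,0,0]],
    [[0,0,30],[0,0,0]],
    [[0,0,25],[0,0,0]],
    [[0,0,20],[0,0,0]],
    [[0,0,10],[0,0,0]],
    [[0,0,0],[0,0,0]],
    [[0,0,0],[0,0,0]],
    [[0,0,0],[0,0,0]],
  ],
)

```text
time_s: 10.45
eef_pos: [652.0, 17.3, 24.8]
ee_rot: [-0.0, 0.959, -0.284, 0.001]
force: [-0.1, 0.5, 0.4]
grip_width: 0.794
```

```bash
python3 -c "
from h import *
to(650.8,17.6,5.5,-33)"
```

```text
t 10.45 pos [652.   17.3  24.8] yaw -33.0 F [-0.1  0.5  0.4] grip 67.8 
 tool shift (before turn) [-1.1  0.4 19.3] turn z 0.0
```

Request:
play_rows(
  motion=[
    [[-1,0,8],[0,0,0]],
    [[0,0,8],[0,0,0]],
    [[0,0,3],[0,0,0]],
    [[0,0,0],[0,0,0]],
    [[0,0,0],[0,0,0]],
  ],
)

```text
time_s: 10.87
eef_pos: [650.2, 18.0, 4.1]
ee_rot: [0.0, 0.959, -0.284, -0.0]
force: [0.5, 0.1, -0.2]
grip_width: 0.795
```

Request:
play_rows(
  motion=[
    [[0,0,0],[0,0,0]],
    [[0,0,0],[0,0,0]],
    [[0,0,0],[0,0,0]],
    [[0,0,0],[0,0,0]],
    [[0,0,0],[0,0,0]],
    [[0,0,0],[0,0,0]],
    [[0,0,0],[0,0,0]],
  ],
  fingers=48,
)

```text
time_s: 11.45
eef_pos: [650.6, 17.9, 5.1]
ee_rot: [-0.0, 0.959, -0.284, 0.001]
force: [-2.0, -1.0, 5.2]
grip_width: 0.605
```

Request:
play_rows(
  motion=[
    [[0,0,-10],[0,0,0]],
    [[0,0,-25],[0,0,0]],
    [[0,0,-35],[0,0,0]],
    [[0,0,-30],[0,0,0]],
    [[0,0,0],[0,0,0]],
    [[0,0,0],[0,0,0]],
  ],
)

```text
time_s: 11.95
eef_pos: [651.1, 17.9, 106.4]
ee_rot: [-0.0, 0.959, -0.284, 0.002]
force: [-0.3, -0.3, -1.8]
grip_width: 0.61
```

```bash
python3 -c "
from h import *
to(594,-190.9,105,-33)"
```

```text
t 11.95 pos [651.1  17.9 106.4] yaw -33.0 F [-0.3 -0.3 -1.8] grip 52.1 
 tool shift (before turn) [ 65.8 206.2   1.4] turn z 0.0
```

Request:
play_rows(
  motion=[
    [[4,12,0],[0,0,0]],
    [[9,27,0],[0,0,0]],
    [[9,29,0],[0,0,0]],
    [[9,29,0],[0,0,0]],
    [[9,29,0],[0,0,0]],
    [[9,29,0],[0,0,0]],
    [[8,25,0],[0,0,0]],
    [[5,17,0],[0,0,0]],
    [[3,9,0],[0,0,0]],
    [[0,0,10],[0,0,0]],
    [[0,0,20],[0,0,0]],
    [[0,0,20],[0,0,0]],
    [[0,0,10],[0,0,0]],
    [[0,0,0],[0,0,0]],
    [[0,0,0],[0,0,0]],
  ],
)

```text
time_s: 13.2
eef_pos: [592.6, -189.5, 43.8]
ee_rot: [-0.0, 0.959, -0.284, -0.001]
force: [-0.2, 0.7, -1.1]
grip_width: 0.606
```

```bash
python3 -c "
from h import *
to(593.8,-190.8,14,-33)"
```

```text
t 13.2 pos [ 592.6 -189.5   43.8] yaw -32.9 F [-0.2  0.7 -1.1] grip 51.8 
 tool shift (before turn) [ 1.7  0.5 29.8] turn z 0.1
```

Request:
play_rows(
  motion=[
    [[1,0.5,12],[0,0,0]],
    [[0,0,9],[0,0,0]],
    [[0,0,4],[0,0,0]],
    [[0,0,0],[0,0,0]],
    [[0,0,0],[0,0,0]],
    [[0,0,0],[0,0,0]],
  ],
)

```text
time_s: 13.7
eef_pos: [593.4, -191.3, 19.7]
ee_rot: [0.0, 0.959, -0.284, 0.0]
force: [-0.9, 0.3, -0.2]
grip_width: 0.602
```

```bash
python3 -c "
from h import *
to(593.8,-190.8,13,-33)"
```

```text
t 13.7 pos [ 593.4 -191.3   19.7] yaw -33.0 F [-0.9  0.3 -0.2] grip 51.4 
 tool shift (before turn) [ 0.  -0.6  6.7] turn z 0.0
```

Request:
play_rows(
  motion=[
    [[0,-0.5,4],[0,0,0]],
    [[0,0,2.5],[0,0,0]],
    [[0,0,0],[0,0,0]],
    [[0,0,0],[0,0,0]],
    [[0,0,0],[0,0,0]],
  ],
)

```text
time_s: 14.12
eef_pos: [593.7, -190.8, 13.1]
ee_rot: [0.0, 0.959, -0.284, 0.0]
force: [-0.9, 0.9, 4.6]
grip_width: 0.605
```

Request:
play_rows(
  motion=[
    [[0,0,0],[0,0,0]],
    [[0,0,0],[0,0,0]],
    [[0,0,0],[0,0,0]],
    [[0,0,0],[0,0,0]],
    [[0,0,0],[0,0,0]],
    [[0,0,0],[0,0,0]],
    [[0,0,-15],[0,0,0]],
    [[0,0,-30],[0,0,0]],
    [[0,0,-35],[0,0,0]],
    [[0,0,-35],[0,0,0]],
    [[0,0,0],[0,0,0]],
  ],
  fingers=68,
)

```text
time_s: 15.03
eef_pos: [596.1, -192.1, 135.2]
ee_rot: [0.001, 0.959, -0.284, 0.006]
force: [1.1, 0.2, 0.4]
grip_width: 0.799
```

```bash
python3 -c "
from h import *
to(396.2,-231.6,100,-33)"
```

```text
t 15.03 pos [ 596.1 -192.1  135.2] yaw -33.0 F [1.1 0.2 0.4] grip 68.3 
 tool shift (before turn) [-146.1  142.    35.2] turn z 0.0
```

Request:
play_rows(
  motion=[
    [[-8,8,0],[0,0,0]],
    [[-18,18,0],[0,0,0]],
    [[-20,20,0],[0,0,0]],
    [[-20,20,0],[0,0,0]],
    [[-20,20,0],[0,0,0]],
    [[-20,20,0],[0,0,0]],
    [[-18,18,0],[0,0,0]],
    [[-14,12,0],[0,0,0]],
    [[-8,6,0],[0,0,0]],
    [[0,0,0],[0,0,0]],
    [[0,0,0],[0,0,0]],
    [[0,0,0],[0,0,0]],
  ],
)

```text
time_s: 16.03
eef_pos: [394.6, -230.4, 127.9]
ee_rot: [0.0, 0.959, -0.284, 0.0]
force: [-0.3, -0.1, -0.3]
grip_width: 0.798
```

Run:
```python
from h import *
to(396.2,-231.6,15,-33)
im=ctrl.capture("top");im2=ctrl.capture("scene")
T=[(498,396.6),(593.3,-191.2)]
print(ctrl.spot_in("scene","adapter_a_center"))
t=[crop(m,*map(int,proj(n,np.array([x,y,10]))),32,6) for m,n in((im,"top"),(im2,"scene")) for x,y in T]
cv2.imwrite("pics/g6.png",np.vstack([np.hstack(t[:2]),np.hstack(t[2:])])[:,:,::-1])
g=cv2.cvtColor(im,cv2.COLOR_RGB2GRAY)
for x,y in T:
    u,v=map(int,proj("top",np.array([x,y,10])));w=g[v-20:v+20,u-20:u+20];k,lab,st,ce=cv2.connectedComponentsWithStats((w<60).astype(np.uint8))
    m=(lab==lab[20,20]).astype(np.uint8);c=max(cv2.findContours(m,0,1)[0],key=cv2.contourArea);e=cv2.fitEllipse(c)
    print(e[1],ray("top",(u-20+e[0][0],v-20+e[0][1]),16))
```

```text
t 16.03 pos [ 394.6 -230.4  127.9] yaw -33.0 F [-0.3 -0.1 -0.3] grip 68.1 
 tool shift (before turn) [2.000e+00 1.000e-01 1.129e+02] turn z 0.0
[{'position': [0.4781, 0.4633], 'p': 0.91}]
(24.952207565307617, 25.87846565246582) [497.75665838 395.44715927  16.        ]
(46.15950012207031, 46.15950012207031) [ 595.52604995 -189.00136901   16.        ]
```

View pics/g6.png

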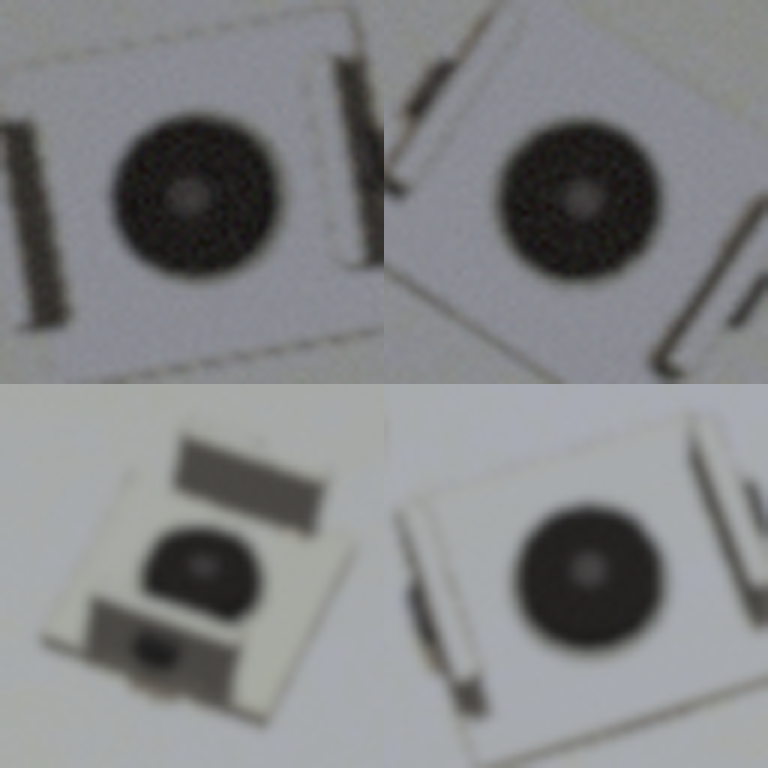

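Both cushions lie flat and centred. Next, adapter B, grasped at TCP z≈15.

Request:
play_rows(
  motion=[
    [[1.5,0,20],[0,0,0]],
    [[0,0,25],[0,0,0]],
    [[0,0,25],[0,0,0]],
    [[0,0,20],[0,0,0]],
    [[0,0,14],[0,0,0]],
    [[0,0,8],[0,0,0]],
    [[0,0,0],[0,0,0]],
    [[0,0,0],[0,0,0]],
    [[0,0,0],[0,0,0]],
  ],
)

```text
time_s: 16.93
eef_pos: [395.5, -231.5, 16.6]
ee_rot: [0.0, 0.959, -0.284, 0.001]
force: [-0.2, 0.7, 0.2]
grip_width: 0.795
```

Run:
```python
from h import *
to(396.4,-231.6,15,-33)
im=ctrl.capture("top");g=cv2.cvtColor(im,cv2.COLOR_RGB2GRAY)
for x,y in [(498,396.6),(593.3,-191.2)]:
    u,v=map(int,proj("top",np.array([x,y,10])));w=g[v-20:v+20,u-20:u+20]
    k,lab,st,ce=cv2.connectedComponentsWithStats((w<75).astype(np.uint8));m=(lab==lab[14,20]).astype(np.uint8)
    c=max(cv2.findContours(m,0,1)[0],key=cv2.contourArea);e=cv2.fitEllipse(c);print(e[1],ray("top",(u-20+e[0][0],v-20+e[0][1]),16))
```

```text
t 16.93 pos [ 395.5 -231.5   16.6] yaw -33.0 F [-0.2  0.7  0.2] grip 67.9 
 tool shift (before turn) [ 0.8 -0.4  1.6] turn z 0.0
(25.631580352783203, 26.804637908935547) [497.61468222 395.45130289  16.        ]
(25.331775665283203, 25.780061721801758) [ 592.13503789 -190.2122578    16.        ]
```

Request:
play_rows(
  motion=[
    [[0.8,0,1.5],[0,0,0]],
    [[0,0,0],[0,0,0]],
    [[0,0,0],[0,0,0]],
    [[0,0,0],[0,0,0]],
    [[0,0,0],[0,0,0]],
    [[0,0,0],[0,0,0]],
    [[0,0,0],[0,0,0]],
    [[0,0,0],[0,0,0]],
    [[0,0,0],[0,0,0]],
  ],
  fingers=40,
  squeeze=35,
)

```text
time_s: 17.73
eef_pos: [396.0, -231.9, 15.0]
ee_rot: [0.0, 0.959, -0.284, 0.001]
force: [-0.0, -0.3, 6.5]
grip_width: 0.558
```

Request:
play_rows(
  motion=[
    [[0,0,-10],[0,0,0]],
    [[0,0,-25],[0,0,0]],
    [[0,0,-35],[0,0,0]],
    [[0,0,-30],[0,0,0]],
    [[0,0,0],[0,0,0]],
    [[0,0,0],[0,0,0]],
  ],
)

```text
time_s: 18.23
eef_pos: [396.1, -232.0, 115.8]
ee_rot: [0.001, 0.959, -0.284, 0.001]
force: [-0.3, 0.2, -1.8]
grip_width: 0.56
```

Run:
```python
from h import *
to(593.4,-190.7,115,-33)
im=ctrl.capture("scene");u,v=map(int,proj("scene",ctrl.sense()["eef_pos"]))
cv2.imwrite("pics/g7.png",crop(im,u,v,40,8)[:600,:,::-1])
```

```text
t 18.23 pos [ 396.1 -232.   115.8] yaw -33.0 F [-0.3  0.2 -1.8] grip 47.9 
 tool shift (before turn) [ 143.1 -142.1    0.8] turn z 0.0
```

View pics/g7.png

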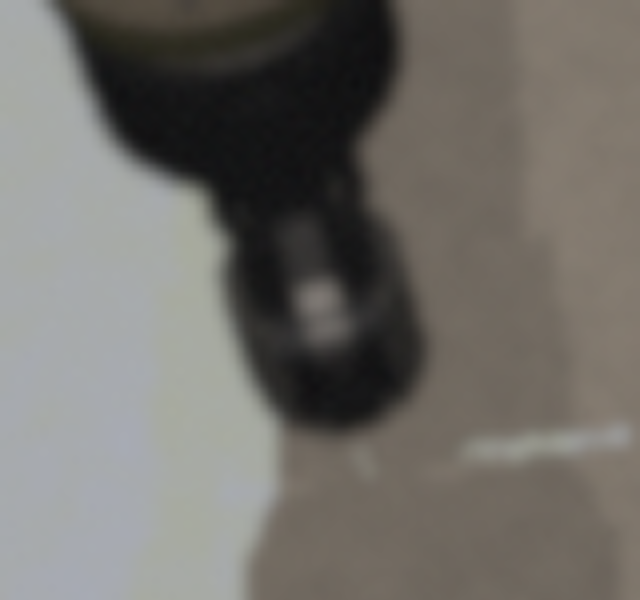

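Adapter B is held at 47.9 mm and upright (11 pictures). Carrying it to carrier 2.

Request:
play_rows(
  motion=[
    [[8,-8,0],[0,0,0]],
    [[17,-17,0],[0,0,0]],
    [[20,-20,0],[0,0,0]],
    [[20,-20,0],[0,0,0]],
    [[20,-20,0],[0,0,0]],
    [[20,-20,0],[0,0,0]],
    [[17,-17,0],[0,0,0]],
    [[13,-12,0],[0,0,0]],
    [[8,-8,0],[0,0,0]],
    [[0,0,10],[0,0,0]],
    [[0,0,20],[0,0,0]],
    [[0,0,20],[0,0,0]],
    [[0,0,10],[0,0,0]],
    [[0,0,0],[0,0,0]],
    [[0,0,0],[0,0,0]],
    [[0,0,0],[0,0,0]],
  ],
)

```text
time_s: 19.62
eef_pos: [593.2, -190.7, 55.1]
ee_rot: [0.0, 0.959, -0.284, 0.001]
force: [-0.4, 0.4, -0.7]
grip_width: 0.56
```

```bash
python3 -c "
from h import *
to(593.4,-190.7,35,-33)"
```

```text
t 19.62 pos [ 593.2 -190.7   55.1] yaw -33.0 F [-0.4  0.4 -0.7] grip 47.8 
 tool shift (before turn) [ 0.2 -0.  20.1] turn z -0.0
```

Request:
play_rows(
  motion=[
    [[0,0,9],[0,0,0]],
    [[0,0,6],[0,0,0]],
    [[0,0,3],[0,0,0]],
    [[0,0,1.5],[0,0,0]],
    [[0,0,0],[0,0,0]],
    [[0,0,0],[0,0,0]],
    [[0,0,0],[0,0,0]],
  ],
)

```text
time_s: 20.2
eef_pos: [592.8, -190.3, 35.0]
ee_rot: [-0.0, 0.959, -0.284, -0.0]
force: [-2.3, 1.3, 3.6]
grip_width: 0.557
```

Request:
play_rows(
  motion=[
    [[0,0,0],[0,0,0]],
    [[0,0,0],[0,0,0]],
    [[0,0,0],[0,0,0]],
    [[0,0,0],[0,0,0]],
    [[0,0,0],[0,0,0]],
    [[0,0,0],[0,0,0]],
    [[0,0,0],[0,0,0]],
    [[0,0,-10],[0,0,0]],
    [[0,0,-20],[0,0,0]],
    [[0,0,-30],[0,0,0]],
    [[0,0,-30],[0,0,0]],
    [[0,0,-20],[0,0,0]],
    [[0,0,0],[0,0,0]],
  ],
  fingers=68,
)

```text
time_s: 21.28
eef_pos: [594.6, -191.3, 150.6]
ee_rot: [0.001, 0.959, -0.284, 0.004]
force: [0.2, -0.2, 0.4]
grip_width: 0.798
```

```bash
python3 -c "
from h import *
to(454.3,2.9,15,-33)"
```

```text
t 21.28 pos [ 594.6 -191.3  150.6] yaw -33.0 F [ 0.2 -0.2  0.4] grip 68.1 
 tool shift (before turn) [-223.4  -86.4  135.6] turn z 0.0
```

Request:
play_rows(
  motion=[
    [[-10,-4,0],[0,0,0]],
    [[-20,-8,0],[0,0,0]],
    [[-27,-10,0],[0,0,0]],
    [[-27,-10,0],[0,0,0]],
    [[-27,-10,0],[0,0,0]],
    [[-27,-10,0],[0,0,0]],
    [[-27,-10,0],[0,0,0]],
    [[-25,-10,0],[0,0,0]],
    [[-20,-8,0],[0,0,0]],
    [[-13,-6,0],[0,0,0]],
    [[0,0,0],[0,0,-5]],
    [[0,0,0],[0,0,-7]],
    [[0,0,0],[0,0,-7]],
    [[0,0,0],[0,0,-7]],
    [[0,0,0],[0,0,-7]],
    [[0,0,0],[0,0,-7]],
    [[0,0,0],[0,0,-4]],
    [[0,0,0],[0,0,0]],
    [[0,0,0],[0,0,0]],
    [[0,0,0],[0,0,0]],
  ],
)

```text
time_s: 22.95
eef_pos: [452.8, 3.1, 144.8]
ee_rot: [0.0, 0.996, 0.095, -0.0]
force: [0.4, -0.3, 0.2]
grip_width: 0.796
```

Run:
```python
from h import *
to(454.3,2.9,15,11)
im=ctrl.capture("top");im2=ctrl.capture("scene")
t=[crop(m,*map(int,proj(n,np.array([593.3,-191.2,30]))),30,13) for m,n in((im,"top"),(im2,"scene"))]
cv2.imwrite("pics/g8.png",cv2.resize(np.hstack(t),(800,400))[:,:,::-1])
```

```text
t 22.95 pos [452.8   3.1 144.8] yaw 10.9 F [ 0.4 -0.3  0.2] grip 68.0 
 tool shift (before turn) [  1.5   0.5 129.8] turn z -0.1
```

View pics/g8.png

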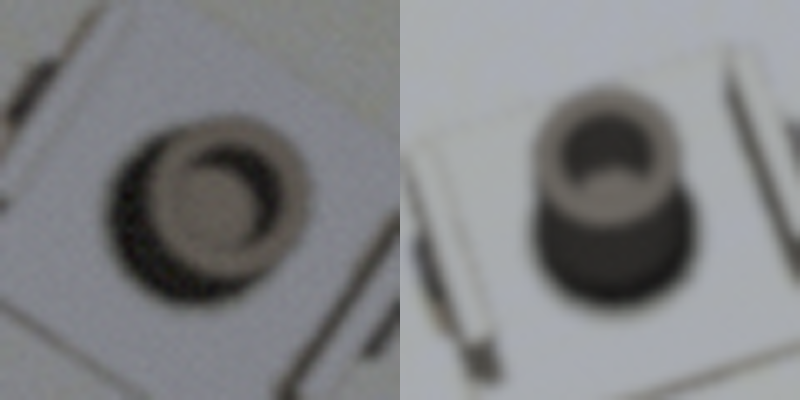

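Adapter B stands upright on the cushion in carrier 2 (12 pictures). Now adapter A.

Request:
play_rows(
  motion=[
    [[1.5,0.5,20],[0,0,0]],
    [[0,0,28],[0,0,0]],
    [[0,0,28],[0,0,0]],
    [[0,0,22],[0,0,0]],
    [[0,0,14],[0,0,0]],
    [[0,0,8],[0,0,0]],
    [[0,0,5],[0,0,0]],
    [[0,0,0],[0,0,0]],
    [[0,0,0],[0,0,0]],
  ],
)

```text
time_s: 23.8
eef_pos: [454.7, 2.9, 20.4]
ee_rot: [0.0, 0.995, 0.096, 0.0]
force: [0.3, 0.3, -0.2]
grip_width: 0.796
```

Run:
```python
from h import *
to(454.3,2.9,15,11)
```

```text
t 23.8 pos [454.7   2.9  20.4] yaw 11.0 F [ 0.3  0.3 -0.2] grip 68.0 
 tool shift (before turn) [-0.4 -0.1  5.4] turn z -0.0
```

Request:
play_rows(
  motion=[
    [[0,0,5],[0,0,0]],
    [[0,0,0],[0,0,0]],
    [[0,0,0],[0,0,0]],
  ],
)

```text
time_s: 24.05
eef_pos: [454.4, 3.0, 15.0]
ee_rot: [0.0, 0.995, 0.096, 0.0]
force: [-0.3, 0.1, 0.4]
grip_width: 0.792
```

Request:
play_rows(
  motion=[
    [[0,0,0],[0,0,0]],
    [[0,0,0],[0,0,0]],
    [[0,0,0],[0,0,0]],
    [[0,0,0],[0,0,0]],
    [[0,0,0],[0,0,0]],
    [[0,0,0],[0,0,0]],
    [[0,0,0],[0,0,0]],
    [[0,0,0],[0,0,0]],
  ],
  fingers=40,
)

```text
time_s: 24.72
eef_pos: [454.5, 3.0, 15.3]
ee_rot: [0.0, 0.995, 0.096, 0.0]
force: [-1.8, 0.8, 4.7]
grip_width: 0.563
```

Request:
play_rows(
  motion=[
    [[0,0,-10],[0,0,0]],
    [[0,0,-25],[0,0,0]],
    [[0,0,-35],[0,0,0]],
    [[0,0,-30],[0,0,0]],
    [[0,0,0],[0,0,0]],
    [[0,0,0],[0,0,0]],
  ],
)

```text
time_s: 25.22
eef_pos: [454.9, 2.9, 116.4]
ee_rot: [0.001, 0.995, 0.096, 0.002]
force: [-0.4, -0.3, -0.7]
grip_width: 0.559
```

Run:
```python
from h import *
to(498.5,396.3,115,11)
```

```text
t 25.22 pos [454.9   2.9 116.4] yaw 11.0 F [-0.4 -0.3 -0.7] grip 47.7 
 tool shift (before turn) [ 118.  -377.9    1.4] turn z 0.0
```

Request:
play_rows(
  motion=[
    [[4,-12,0],[0,0,0]],
    [[7,-22,0],[0,0,0]],
    [[8,-27,0],[0,0,0]],
    [[9,-28,0],[0,0,0]],
    [[9,-28,0],[0,0,0]],
    [[9,-28,0],[0,0,0]],
    [[9,-28,0],[0,0,0]],
    [[9,-28,0],[0,0,0]],
    [[9,-28,0],[0,0,0]],
    [[9,-28,0],[0,0,0]],
    [[9,-28,0],[0,0,0]],
    [[8,-28,0],[0,0,0]],
    [[7,-25,0],[0,0,0]],
    [[6,-21,0],[0,0,0]],
    [[4,-12,0],[0,0,0]],
    [[2,-7,0],[0,0,0]],
    [[0,0,0],[0,0,0]],
    [[0,0,0],[0,0,0]],
  ],
)

```text
time_s: 26.72
eef_pos: [497.6, 395.9, 113.8]
ee_rot: [0.0, 0.995, 0.096, -0.001]
force: [-0.1, 0.8, -0.3]
grip_width: 0.556
```

Run:
```python
from h import *
to(498.5,396.3,55,11)
```

```text
t 26.72 pos [497.6 395.9 113.8] yaw 11.0 F [-0.1  0.8 -0.3] grip 47.5 
 tool shift (before turn) [ 1.  -0.2 58.8] turn z 0.0
```

Request:
play_rows(
  motion=[
    [[1,0,10],[0,0,0]],
    [[0,0,20],[0,0,0]],
    [[0,0,18],[0,0,0]],
    [[0,0,10],[0,0,0]],
    [[0,0,0],[0,0,0]],
    [[0,0,0],[0,0,0]],
    [[0,0,0],[0,0,0]],
  ],
)

```text
time_s: 27.3
eef_pos: [499.5, 396.8, 57.8]
ee_rot: [-0.0, 0.995, 0.096, 0.001]
force: [0.4, 1.1, -1.0]
grip_width: 0.562
```

Run:
```python
from h import *
to(498.5,396.3,35,11)
```

```text
t 27.3 pos [499.5 396.8  57.8] yaw 11.0 F [ 0.4  1.1 -1. ] grip 48.0 
 tool shift (before turn) [-1.1  0.3 22.8] turn z -0.0
```

Request:
play_rows(
  motion=[
    [[-1,0.3,9],[0,0,0]],
    [[0,0,7],[0,0,0]],
    [[0,0,4],[0,0,0]],
    [[0,0,2],[0,0,0]],
    [[0,0,0],[0,0,0]],
    [[0,0,0],[0,0,0]],
    [[0,0,0],[0,0,0]],
  ],
)

```text
time_s: 27.88
eef_pos: [497.7, 396.2, 35.3]
ee_rot: [0.0, 0.995, 0.096, -0.0]
force: [-3.4, -2.4, 6.8]
grip_width: 0.562
```

Contact at 6.8 N. Release, lift, and retreat out of the top view.

Request:
play_rows(
  motion=[
    [[0,0,0],[0,0,0]],
    [[0,0,0],[0,0,0]],
    [[0,0,0],[0,0,0]],
    [[0,0,0],[0,0,0]],
    [[0,0,0],[0,0,0]],
    [[0,0,0],[0,0,0]],
    [[0,0,0],[0,0,0]],
    [[0,0,-10],[0,0,0]],
    [[0,0,-20],[0,0,0]],
    [[0,0,-30],[0,0,0]],
    [[0,0,-30],[0,0,0]],
    [[0,0,-20],[0,0,0]],
    [[0,0,0],[0,0,0]],
  ],
  fingers=68,
)

```text
time_s: 28.97
eef_pos: [499.7, 397.3, 150.7]
ee_rot: [-0.002, 0.995, 0.096, 0.004]
force: [0.4, 0.4, -0.5]
grip_width: 0.793
```

Request:
play_rows(
  motion=[
    [[0,15,0],[0,0,0]],
    [[0,28,0],[0,0,0]],
    [[0,28,0],[0,0,0]],
    [[0,28,0],[0,0,0]],
    [[0,28,0],[0,0,0]],
    [[0,28,0],[0,0,0]],
    [[0,28,0],[0,0,0]],
    [[0,28,0],[0,0,0]],
    [[0,20,0],[0,0,0]],
    [[0,10,0],[0,0,0]],
    [[0,0,0],[0,0,0]],
    [[0,0,0],[0,0,0]],
  ],
)

```text
time_s: 29.97
eef_pos: [543.9, 160.1, 144.8]
ee_rot: [-0.0, 0.995, 0.096, -0.0]
force: [0.2, 0.7, -0.5]
grip_width: 0.795
```

Run:
```python
from h import *
to(498.5,396.3,35,11)
im=ctrl.capture("top");im2=ctrl.capture("scene")
t=[]
for x,y in((498,396.6),(593.3,-191.2)):
  for m,n in((im,"top"),(im2,"scene")):
    u,v=map(int,proj(n,np.array([x,y,30])));c=crop(m,u,v,30,10)
    f=lambda z:tuple(int(round(q)) for q in (proj(n,np.array([x,y,z]))-[u-30,v-30]+.5)*10)
    cv2.circle(c,f(70),5,(255,0,0),-1)   # where the rim centre should be
    t.append(cv2.resize(c,(300,300)))
cv2.imwrite("pics/g9.png",np.vstack([np.hstack(t[:2]),np.hstack(t[2:])])[:,:,::-1])
cv2.imwrite("pics/g10.png",im[:,:,::-1])
```

```text
t 29.97 pos [543.9 160.1 144.8] yaw 11.0 F [ 0.2  0.7 -0.5] grip 67.9 
 tool shift (before turn) [   0.5 -240.5  109.8] turn z -0.0
```

View pics/g9.png

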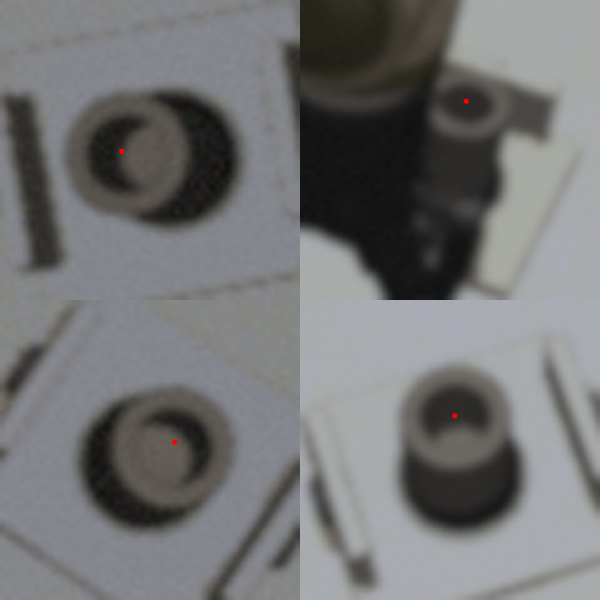

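View pics/g10.png

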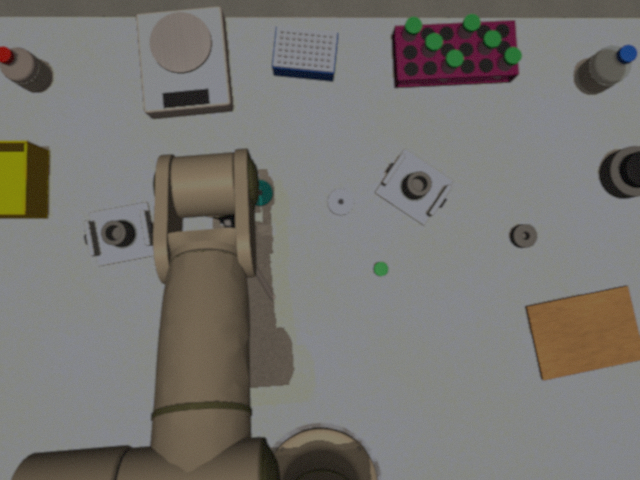

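Both adapters stand upright on their cushions; rim centres are within about 3 mm of the seat centres and the spare has not moved. The arm hides the jar from above, so I'll check it in the scene view and then hand in.

Run:
```python
from h import *
a=cv2.imread("pics/scene0.png");b=ctrl.capture("scene")[:,:,::-1]
cv2.imwrite("pics/g11.png",np.hstack([crop(a,346,162,40,5),crop(np.ascontiguousarray(b),346,162,40,5)]))
```

```text
(no output)
```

View pics/g11.png

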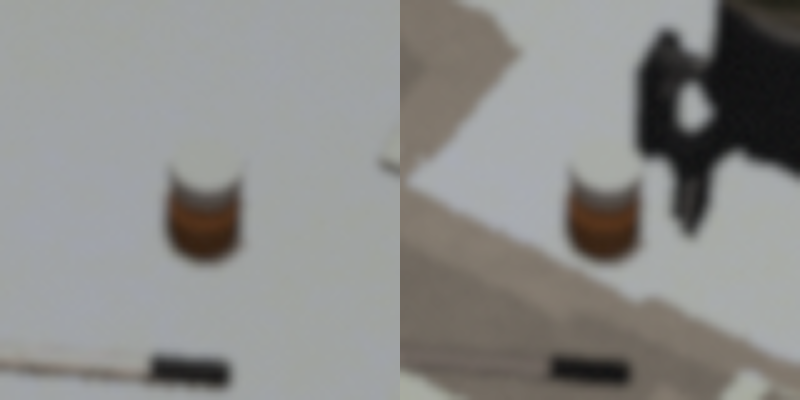

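The jar has not moved. Handing in.

```bash
python3 -c "
from rig import ctrl
print(ctrl.finish_job())"
```

```text
the job is handed in; nothing more can be done
None
```

I laid one black cushion in each carrier, and only then stood one tall wide-bored adapter on each. I handed the job in at about 30 s of robot time.

- **Cushions:** both lay flat, about 1–1.5 mm from their seat centres, measured before the adapters went on.
- **Adapters:** both stand upright. In the last top picture their rim centres were about 2.5 mm off the seat centres (2.7 mm in carrier 1, 2.3 mm in carrier 2). The scene camera read slightly less, at about 2 mm and 1.5 mm. The calibration is only good to about 2 mm, so I did not re-grip them.
- **Other objects:** the jar and the spare appear at the same pixels as at the start.
- **Forces:** the contact forces I read while gripping and placing were at most about 8 N. The robot was clear of everything at hand-in.

No check failed outright.

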